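# Close the dust port with a bayonet plug and hold it

### The arm

A 6-joint arm with a two-finger parallel gripper is mounted at the origin on the work surface. World frame = base frame: x ahead of the robot, y to its left, z up, the work surface at z = 0. Lengths are in m, angles in rad, forces in N, time in s.
With the tool pointing down it reaches from about 0.25 to 0.8 m from the base axis. Payload 8.5 kg.
Tool frame: the origin (TCP) lies at the very end of the fingers, on their centre line; the grasp point (between the pads) lies 19 mm behind it; z points along the fingers, y is the line along which they close (so a half turn about z gives the same grasp; the last joint's range is limited). The gripper opens to 85 mm and grips with 20 to 120 N. Pads are 22 mm wide; open, the fingers measure 114 mm over their backs; the gripper's body (76 mm by 85 mm) begins 54 mm behind the grasp point. The pads swing forward as they close: fully open they stand 13 mm farther back than shut.
Start: joints at [-1.24, 0.238, -0.013, 1.319, 0, 1.571], TCP at [0.171, -0.496, 0.199] pointing down, gripper open.
Joint ranges: [-2.66, 2.66], [-1.03, 1.9], [-1.14, 1.46], [-1.82, 2.27], [-1.45, 1.34], [-3.14, 3.14]. Speed limits (rad/s): [2.22, 2.22, 2.79, 3.14, 3.14, 3.14].

### API

Orientations are given as a unit quaternion [x, y, z, w].
In Python, from workcell import robot, planner, readout, cams gives the robot as it stands. The module is installed in compiled form; this text tells all that it offers. Calls block until the motion is done:
- robot.goto(position, orientation): joint-space move of the TCP to a pose.
- robot.move_l(position, rotation=None, vel=0.15): straight line of the TCP; rotation=None keeps the orientation; vel is the mean speed in m/s.
- robot.movej(angles): joint-space move.
- robot.set_gripper(opening, newtons=None): opening from 0.0 (shut) to 1.0 (fully open); newtons is the grip in N (None keeps the last); returns when the fingers have stopped.
- robot.sleep(seconds).
- planner.solve_ik(position, orientation): joint angles nearest the present ones, or None.
- readout.read_state(): the state.
- cams.grab_frame(name): name is "scene" or "top" or "wrist"; returns (picture, depth): 420x560x3 uint8, red, green, blue; 420x560 float32, m along the optical axis (not along the pixel's ray), 0 where there is no reading.
- cams.get_calibration(name): a dict with "fx", "fy", "cx", "cy" (pixels), "k1" (the pictures are not rectified: a ray, as slopes to the right and down, at radius r is drawn at 1 + k1 r^2 times it, then the intrinsics apply), "position" and "attitude" of the camera in the world. Camera axes: x right, y down, z forward; pixel columns grow to the right and rows downward; lengths in m; the calibration is good to about 2 mm. A picture is of the moment at which its call begins: read the wrist's pose just before it. get_calibration takes no time and is no camera call; for the wrist camera it gives the pose at the moment of the call.
A pose or a line that the arm cannot do raises robot.IKError and nothing moves.
- robot.job_done(): hands the job in; it is judged then, once.
The state is a dict: "time_s": time; "q": joint angles; "dq": joint speeds; "effort": joint torques, N m; "ee_pos": TCP position; "orientation": TCP orientation; "wrist_force": force on the tool from outside, world axes, zero at the start; "ft_torque": the same for the moment, N m; "gripper_width": opening from 0.0 (shut) to 1.0 (fully open); "grip_force": force on a finger pad.
Only numpy, scipy, OpenCV 4.12 (cv2) and the standard library are available. Lean on these libraries where they do the work, as an engineer would, in place of code of your own. Each camera call takes 0.05 s, during which the arm holds its last target. There are 200 camera calls.

### The job

Lift the top plug off the pile, push it into the bench's dust extraction port with its lugs in the notches, then, keeping it pushed down against the spring, twist it clockwise (seen from above) about a quarter turn as far as it goes. Finish while still gripping it, fully home with its flange down on the collar and turned to the stop, because the spring would turn it back before the locking screw is fitted. Leave the other two plugs standing in their pile and everything else on the bench where it is.

Things in the scene. Friction and masses are not known exactly. Their poses are not given: they have to be found in the camera images.
- plug_top: Aluminium bayonet plug, top of a nested pile of three; 63 mm high, 120 to 220 g. Origin on its axis at the skirt's underside, z up. Hollow skirt 50 mm outside, 41 mm bore, to 30 mm height; flange 76 mm across, 30 to 36 mm; grip bar 36 to 63 mm. Its skirt stands on the next plug's flange around that plug's grip bar: lift straight up over 30 mm to clear it.
- plug_top_grip (a point): Middle of the top plug's upright grip bar, 49.5 mm above the plug's origin, axes as the plug's. The bar is 34 mm long along x, 14 mm thick along y, 27 mm high; pinch it across its thickness.
- plug_top_lug (a point): Outer end of one of the top plug's two lugs, 30 mm from the axis along the plug's +x, 4 mm above the skirt's underside. The other lug is on the far side, at -x, so they lie in line with the grip bar. Each is 9 mm wide, 8 mm high (from the skirt's underside up), reaching 30 mm from the axis.
- plug_middle: The same kind of plug, second in the pile; its origin is 36 mm under that of the top one. Stays where it is.
- plug_bottom: The same kind of plug, lowest in the pile, standing on the bench. Stays where it is.
- port: Dust extraction port, fixed: grey box, 130 x 160 mm at its foot, 50 mm high (pipe stub along +x to 105 mm), with a round dark collar on top, 78 mm outside, bore 53 mm, from 50 to 90 mm height. Origin on the collar's axis at bench level, z up. Plug fully home: flange on the collar, plug origin 60 mm above this origin. Half a turn makes no difference.
- port_mouth (a point): Centre of the collar's top, on its axis, 90 mm above the bench; axes as the port's. Two notches for the lugs go down through the rim at +x and -x, 15 mm wide at the bore, wider outwards. The rim is 18 mm thick; under it the lugs can swing clockwise (from above) only, once the plug's origin is lower than 64 mm above the port's.
- port_press (a joint): How far the round sprung brass plate in the port is pushed down (m): 0 at rest, when its top is 66 mm above the bench and the plug's skirt first meets it; 0.006 with the plug fully home. Its spring pushes up with 3 N at 0, 9 N at 0.006.
- port_turn (a joint): How far the lugs have turned the brass plate clockwise: 0 at rest, 1.36 rad at the stop. Lugs meet its two dogs after about 0.11 rad of turn, so the plug then stands about 1.47 rad (84 degrees) clockwise of where it entered. A spring turns it back with 0.04 N m, 0.12 N m at the stop.
- gouge_a: Carving gouge with a wooden handle lying between the pile and the port, 220 mm long, 26 mm high. Origin under the front end of its handle. Bystander.
- sanding_block: Cork sanding block 100 x 60 x 30 mm; origin under its centre. Bystander.
- mallet: Wooden carver's mallet standing on its head, 84 mm across, 230 mm high; origin under its centre. Bystander.
- offcut: Offcut of light wood 150 x 70 x 40 mm; origin under its centre. Bystander.
- glue_bottle: White bottle 56 mm across, 150 mm high; origin under its centre. Bystander.
- bar_clamp: Bar clamp lying flat, 240 x 100 mm, 29 mm high; origin below its bar's middle. Bystander.
Not all that is in view belongs to the job. What is shaped like the plug_top but red or turquoise is not meant. Leave any blue look-alike of the port alone.

How it is judged:
By the outcome, as a careful person would: the job done as asked, in the order asked, and still so for the second after the job is handed in, while the arm keeps its last pose, push and grip.
It also fails if it takes over 45 s, if anything falls off the work surface, if the arm or the gripper's body presses on something with over 40 N, if the wrist force passes 120 N, or if a joint passes its speed limit or range.

## Working session

There is one attempt and no reset: what is moved stays moved. The work goes in short steps, each a Python script; the robot and the scene stay as the last script left them, time stands still between calls to the robot, and variables do not carry over. Pictures are saved under pics/ and viewed, at most 10 in all, crops included, and the job is handed in when it is done.

```bash
mkdir -p pics; cat > h.py <<'E'
import numpy as np, cv2
from scipy.spatial.transform import Rotation as R
from workcell import robot, planner, readout, cams
def att(c):
    a=np.array(c["attitude"],float)
    return a if a.shape==(3,3) else R.from_quat(a).as_matrix()
def slopes(c,uv):
    K=np.array([[c["fx"],0,c["cx"]],[0,c["fy"],c["cy"]],[0,0,1.]])
    return cv2.undistortPoints(np.array(uv,float).reshape(-1,1,2),K,np.array([c["k1"],0,0,0.])).reshape(-1,2)
def onplane(c,uv,z):
    s=slopes(c,uv); d=np.c_[s,np.ones(len(s))]@att(c).T; p=np.array(c["position"])
    return p+d*((z-p[2])/d[:,2])[:,None]
def cloud(c,depth):
    v,u=np.mgrid[:420,:560]; s=slopes(c,np.c_[u.ravel(),v.ravel()])
    P=(np.c_[s,np.ones(len(s))]*depth.ravel()[:,None])@att(c).T+np.array(c["position"])
    P[depth.ravel()<=0]=np.nan
    return P.reshape(420,560,3)
E
python3 - <<'E'
from h import *
for n in ("scene","top"):
    c=cams.get_calibration(n); im,d=cams.grab_frame(n); np.savez(f"{n}.npz",im=im,d=d)
    cv2.imwrite(f"pics/{n}0.png",im[...,::-1]); print(n,c)
print(readout.read_state())
E
```

```text
scene {'fx': 524.0176106692165, 'fy': 524.0176106692165, 'cx': 282.6503229553625, 'cy': 200.68664088351403, 'k1': -0.15559766642749717, 'position': array([1.4174958 , 0.07345603, 1.18729354]), 'attitude': array([ 0.6390434 ,  0.68269104, -0.25601774, -0.24497225])}
top {'fx': 385.0916482646531, 'fy': 385.0916482646531, 'cx': 279.09201139477807, 'cy': 211.71526062456766, 'k1': -0.10584890641286415, 'position': array([ 0.37239285, -0.00491044,  1.12358505]), 'attitude': array([ 0.71598695, -0.69613153,  0.03617101, -0.03814742])}
{'time_s': 0.1, 'q': array([-1.23996716e+00,  2.38745941e-01, -1.41562527e-02,  1.31917880e+00,
       -4.44230461e-06,  1.57077981e+00]), 'dq': array([ 5.58074580e-04,  2.43091200e-05,  2.68178660e-03, -2.92848094e-04,
        8.59023896e-05, -6.98841979e-04]), 'effort': array([-1.29857093e-03, -5.39720249e+01,  3.46999204e+01,  1.34072584e-02,
       -1.45432132e-04, -1.25214126e-05]), 'ee_pos': array([ 0.1704035 , -0.49615465,  0.19823406]), 'orientation': array([ 9.86348611e-01,  1.64669383e-01, -1.07952893e-04, -6.33199943e-04]), 'wrist_force': array([-0.39286809, -0.35204528,  0.5079287 ]), 'ft_torque': array([0.00443462, 0.00986791, 0.0286549 ]), 'grip_force': 0.0, 'gripper_width': 0.998642075005067}
```

View pics/top0.png

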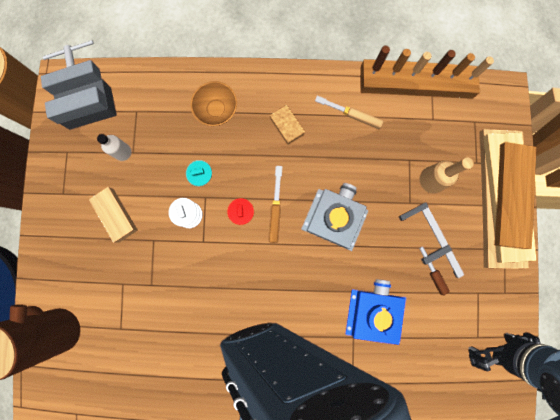

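View pics/scene0.png

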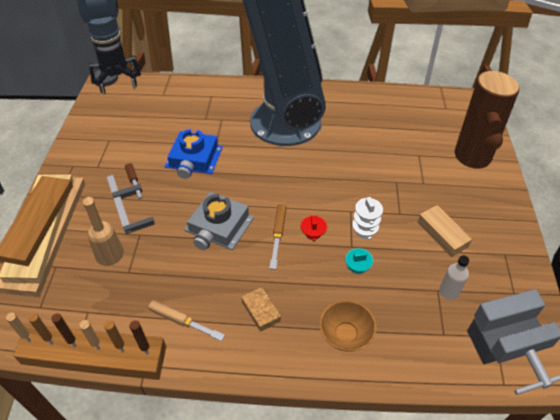

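The top view shows the white pile at about (184,212) and the grey port, with its dark collar and brass plate, at about (338,217). The gouge is between them at (275,205), and the red, turquoise and blue look-alikes are nearby. Next I measure the pile and port by depth.

```bash
cat > m.py <<'E'
from h import *
z=np.load("top.npz"); c=cams.get_calibration("top"); im,d=z["im"],z["d"]; P=cloud(c,d)
def box(u0,u1,v0,v1):
    m=np.zeros((420,560),bool); m[v0:v1,u0:u1]=1; return m
b=box(160,212,190,238)
def report(n,m):
    q=P[m]; r=cv2.minAreaRect(np.argwhere(m)[:,::-1].astype(np.float32))
    q2=cv2.minAreaRect(q[:,:2].astype(np.float32)*1000)
    print(n,m.sum(),"mean",q.mean(0).round(4),"rect mm",np.round(q2[0],1),np.round(q2[1],1),round(q2[2],1))
    return q
Z=P[...,2]
print("bench z",np.nanmedian(Z[255:290,200:300]))
report("bar",b&(Z>.123)); report("flange",b&(Z>.098)&(Z<.118))
print(np.histogram(Z[b],np.arange(-.01,.15,.01)))
p=box(295,372,175,255)
q=report("collar",p&(Z>.083)&(Z<.1)); 
(x,y),r=cv2.minEnclosingCircle(q[:,:2].astype(np.float32)); print("collar circ",x,y,r)
report("boxtop",p&(Z>.043)&(Z<.057))
print(np.histogram(Z[p],np.arange(-.01,.12,.01)))
report("gouge",box(262,290,160,250)&(Z>.01))
cr=np.hstack([cv2.resize(im[185:241,156:212],(400,400),interpolation=cv2.INTER_CUBIC),cv2.resize(im[180:256,300:376],(400,400),interpolation=cv2.INTER_CUBIC)])
cv2.imwrite("pics/crop1.png",cr[...,::-1])
E
python3 m.py
```

```text
bench z -0.00011261633954917638
bar 85 mean [0.4723 0.2573 0.1336] rect mm [473. 258.] [34.4 14.4] 19.7
flange 529 mean [0.4726 0.2563 0.1081] rect mm [473.2 257.7] [73.3 74.1] 2.3
(array([845, 871,   0,   0,  69,   2,   0,  16,  65,   0,   0, 452,  80,
        14,  74]), array([-0.01,  0.  ,  0.01,  0.02,  0.03,  0.04,  0.05,  0.06,  0.07,
        0.08,  0.09,  0.1 ,  0.11,  0.12,  0.13,  0.14]))
collar 282 mean [ 0.4727 -0.1639  0.0893] rect mm [ 473.  -162.9] [75.9 72.4] 63.0
collar circ 0.4732729494571686 -0.1618761569261551 0.03972996398806572
boxtop 1553 mean [ 0.4776 -0.1631  0.0493] rect mm [ 490.9 -170.5] [128.5 170.2] 68.0
(array([1883, 1887,   33,   23,   64, 1010,  580,  317,   48,  181,  112,
          0]), array([-0.01,  0.  ,  0.01,  0.02,  0.03,  0.04,  0.05,  0.06,  0.07,
        0.08,  0.09,  0.1 ,  0.11]))
gouge 530 mean [0.4957 0.0099 0.022 ] rect mm [513.    9.2] [ 25.9 224.2] 87.4
```

View pics/crop1.png

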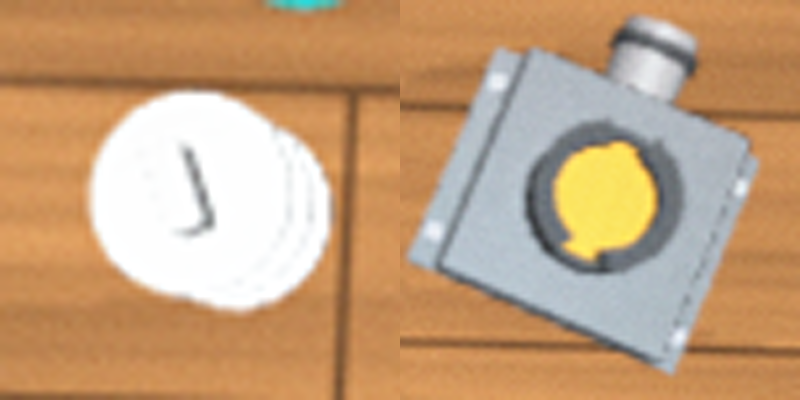

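The crop shows the grip bar leaning up-left, about +20° in the world frame. The notches lie along the line towards the pipe, about -22°, which agrees with the depth rectangles. Next I refine both with the wrist camera, visiting the port on the way to the pile.

```bash
cat >> h.py <<'E'
def down(yaw): return (R.from_euler("z",yaw,degrees=True)*R.from_euler("x",180,degrees=True)).as_quat()
def wristcam():
    c=cams.get_calibration("wrist"); s=readout.read_state(); return c,s
def aim(target,z,yaw):
    c,s=wristcam(); Rt=R.from_quat(s["orientation"]).as_matrix()
    off=Rt.T@(np.array(c["position"])-s["ee_pos"]); ax=Rt.T@att(c)[:,2]
    Rd=R.from_quat(down(yaw)).as_matrix(); o=Rd@off; a=Rd@ax
    t=(target[2]-(z+o[2]))/a[2]; p=np.array(target)-o-a*t; p[2]=z
    return p,off,ax
def shot(n):
    c,s=wristcam(); im,d=cams.grab_frame("wrist"); np.savez(n+".npz",im=im,d=d,s=s["ee_pos"],**{k:c[k] for k in c})
    cv2.imwrite(f"pics/{n}.png",im[...,::-1]); return c,im,d
E
python3 - <<'E'
from h import *
print(cams.get_calibration("wrist"))
for n,t,z,y in (("wport",[.473,-.163,.09],.27,158),("wpile",[.473,.2575,.12],.30,199.7)):
    best=None
    for yy in (y,y-180):
        p,off,ax=aim(t,z,yy); q=planner.solve_ik(p,down(yy)); print(n,yy,p,off.round(4),ax.round(3),q)
        if q is not None and (best is None or abs(q[5])<abs(best[2][5])): best=(p,yy,q)
    robot.goto(best[0],down(best[1])); robot.sleep(.2); shot(n)
s=readout.read_state(); print(s["time_s"],s["ee_pos"],s["q"])
a,b=[cv2.imread(f"pics/{n}.png") for n in("wport","wpile")]
cv2.imwrite("pics/w1.png",cv2.resize(np.hstack([a,b]),(800,300)))
E
```

```text
{'fx': 297.62691841731214, 'fy': 297.62691841731214, 'cx': 281.4624559231011, 'cy': 210.31620103268386, 'k1': -0.048899149711408844, 'position': array([ 0.23603721, -0.47428182,  0.37502699]), 'attitude': array([ 0.80599159, -0.57570775, -0.08080235,  0.11139629])}
wport 158 [ 0.44338441 -0.15111268  0.27      ] [ 0.0692  0.0004 -0.1768] [-0.273 -0.001  0.962] [-0.32847013  0.125626    0.02509599  1.47026631  0.          0.05550231]
wport -22 [ 0.50261559 -0.17488732  0.27      ] [ 0.0692  0.0004 -0.1768] [-0.273 -0.001  0.962] [-0.33485132  0.23844794  0.16736027  1.49970866  0.         -3.09247154]
wpile 199.7 [0.44258039 0.24670587 0.3       ] [ 0.069  -0.0003 -0.1768] [-0.273  0.001  0.962] [0.50852676 0.19387743 0.18460227 1.56152117 0.         0.1646969 ]
wpile 19.69999999999999 [0.50341961 0.26829413 0.3       ] [ 0.069  -0.0003 -0.1768] [-0.273  0.001  0.962] [ 0.48965366  0.31124598  0.34435641  1.60390676  0.         -2.99576886]
3.7167 [0.44289402 0.24597232 0.30002222] [ 5.06981846e-01  1.93712007e-01  1.84446907e-01  1.56150920e+00
 -3.17013243e-05  1.64654648e-01]
```

View pics/w1.png

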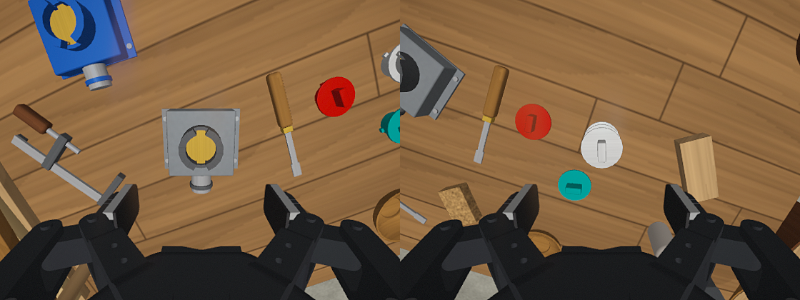

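The left view has the port centred with its notches up and down the picture and the pipe at the bottom. The right view has the white pile centred with its bar nearly upright. Now I measure both.

```bash
cat > m2.py <<'E'
from h import *
from scipy.optimize import least_squares
def load(n):
    z=np.load(n+".npz"); c={k:z[k] for k in("fx","fy","cx","cy","k1","position","attitude")}
    return z["im"],cloud(c,z["d"])
def fitc(q,r0):
    f=least_squares(lambda p:np.hypot(q[:,0]-p[0],q[:,1]-p[1])-r0,q.mean(0)[:2],loss="soft_l1",f_scale=.001); return f.x,np.sqrt(np.mean(f.fun**2))
def outline(m,P):
    cs,_=cv2.findContours(m.astype(np.uint8),cv2.RETR_EXTERNAL,cv2.CHAIN_APPROX_NONE); k=max(cs,key=cv2.contourArea)[:,0]; return P[k[:,1],k[:,0]]
def rect(q): 
    r=cv2.minAreaRect(q[:,:2].astype(np.float32)*1000); return [np.round(v,1) for v in r]
def near(P,x,y,r): return np.hypot(P[...,0]-x,P[...,1]-y)<r
im,P=load("wport"); Z=P[...,2]
m=near(P,.473,-.163,.055)&(Z>.086)&(Z<.094); o=outline(m,P); print("port collar",m.sum(),P[m].mean(0).round(4),fitc(o,.0385),rect(o))
(cx,cy),_=fitc(o,.0385)
q=P[m]; a=np.degrees(np.arctan2(q[:,1]-cy,q[:,0]-cx)); r=np.hypot(q[:,0]-cx,q[:,1]-cy)
h,e=np.histogram(a[(r>.0275)&(r<.033)],np.arange(-180,181,6)); print("angles low:",[(int(x),int(n)) for x,n in zip(e[:-1]+3,h) if n<np.median(h)*.5])
t=np.hypot(P[...,0]-cx,P[...,1]-cy)<.12
b=t&(Z>.046)&(Z<.053); print("boxtop",rect(outline(b,P)))
hsv=cv2.cvtColor(im,cv2.COLOR_RGB2HSV); ye=(hsv[...,0]>15)&(hsv[...,0]<32)&(hsv[...,1]>120)&near(P,cx,cy,.036)&(Z>.05)&(Z<.075)
q=P[ye]; print("brass",ye.sum(),q.mean(0).round(4),rect(q))
far=q[np.hypot(q[:,0]-cx,q[:,1]-cy)>.0265]; aa=np.arctan2(far[:,1]-cy,far[:,0]-cx); print("notch dir",np.degrees(.5*np.angle(np.exp(2j*aa).mean())),len(far))
im,P=load("wpile"); Z=P[...,2]; n=near(P,.473,.2575,.06)
b=n&(Z>.130)&(Z<.14); o=outline(b,P); print("bar",b.sum(),P[b].mean(0).round(4),rect(o))
f=n&(Z>.104)&(Z<.112); o=outline(f|b,P); print("flange",P[f].mean(0).round(4),fitc(o[o[:,2]<.115],.0375))
E
python3 m2.py
```

```text
port collar 1356 [ 0.4717 -0.1642  0.0915] (array([ 0.4717064 , -0.16560027]), np.float64(0.006631623602066659)) [array([ 480.9, -142.9]), array([31.3, 73.7]), np.float64(68.2)]
angles low: [(-33, 2), (-27, 0), (-21, 0), (-15, 0), (-9, 0), (141, 3), (147, 0), (153, 0), (159, 0), (165, 0), (171, 4)]
boxtop [array([ 491.1, -171.8]), array([130.3, 170.5]), np.float64(68.3)]
brass 1323 [ 0.4738 -0.1651  0.0678] [array([ 473.7, -163.8]), array([54.2, 56.9]), np.float64(26.6)]
notch dir -13.818370948860741 182
bar 316 [0.4714 0.2564 0.1364] [array([472. , 256.7]), array([33.1, 13.5]), np.float64(21.8)]
flange [0.4707 0.2562 0.1097] (array([0.4723036 , 0.25680121]), np.float64(0.0005304225384620403))
```

```bash
python3 - <<'E'
from m2 import *
im,P=load("wport"); Z=P[...,2]; m=near(P,.473,-.163,.055)&(Z>.086)&(Z<.096)
hl=cv2.convexHull((P[m][:,:2]*1000).astype(np.float32))[:,0]/1000; print("HULL",fitc(hl,.039),P[m][:,2].mean())
x,y,yaw=.4724,.2570,201
o=down(yaw)
robot.goto([x,y,.165],o); robot.move_l([x,y,.1115],vel=.08); s=readout.read_state(); print(s["ee_pos"],s["wrist_force"])
robot.set_gripper(0.0,90); robot.sleep(.2)
s=readout.read_state(); print("grip",s["ee_pos"],s["wrist_force"],s["ft_torque"],s["gripper_width"],s["grip_force"])
robot.move_l([x,y,.20],vel=.1); robot.sleep(.3)
s=readout.read_state(); print("lift",s["time_s"],s["ee_pos"],s["wrist_force"],s["ft_torque"],s["gripper_width"],s["grip_force"])
shot("held"); t,_=cams.grab_frame("scene"); cv2.imwrite("pics/scene1.png",np.hstack([cv2.resize(cv2.imread("pics/held.png"),(400,300)),cv2.resize(t[100:310,240:520,::-1],(400,300))]))
E
```

```text
port collar 1356 [ 0.4717 -0.1642  0.0915] (array([ 0.4717064 , -0.16560027]), np.float64(0.006631623602066659)) [array([ 480.9, -142.9]), array([31.3, 73.7]), np.float64(68.2)]
angles low: [(-33, 2), (-27, 0), (-21, 0), (-15, 0), (-9, 0), (141, 3), (147, 0), (153, 0), (159, 0), (165, 0), (171, 4)]
boxtop [array([ 491.1, -171.8]), array([130.3, 170.5]), np.float64(68.3)]
brass 1323 [ 0.4738 -0.1651  0.0678] [array([ 473.7, -163.8]), array([54.2, 56.9]), np.float64(26.6)]
notch dir -13.818370948860741 182
bar 316 [0.4714 0.2564 0.1364] [array([472. , 256.7]), array([33.1, 13.5]), np.float64(21.8)]
flange [0.4707 0.2562 0.1097] (array([0.4723036 , 0.25680121]), np.float64(0.0005304225384620403))
HULL (array([ 0.47238859, -0.16448072]), np.float64(0.0002483738388736693)) 0.09155157490229218
[0.47274592 0.25719225 0.1120768 ] [-0.23325464  0.74510783 -0.19314928]
grip [0.4723998  0.25700476 0.11149409] [ 0.02844887  0.07640353 -0.84763197] [-0.01880428  0.02563075 -0.07416297] -0.0008867865432070998 0.0
lift 7.4417 [0.47225317 0.25690841 0.19965105] [-0.61098831 -0.96217602  0.39341401] [-0.00241941  0.04166265 -0.03452002] -0.003219015957611522 0.0
```

View pics/scene1.png

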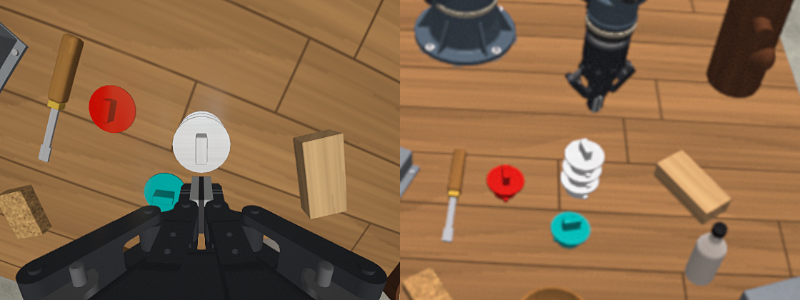

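The fingers shut on nothing and the pile looks untouched: in the left half the bar is still at (202,148) and the fingertips at (203,180). I check where the fingertips really are in the depth data, and where the pile is now.

```bash
python3 - <<'E' 2>&1 | grep -v -e "^port" -e ^angles -e ^boxtop -e ^brass -e ^notch -e "^bar 316" -e "^flange \[0.4707"
from m2 import *
im,P=load("held"); Z=P[...,2]; n=near(P,.473,.2575,.06)
print("held s",np.load("held.npz")["s"])
b=n&(Z>.130)&(Z<.14); print("bar now",b.sum(),P[b].mean(0).round(4),rect(outline(b,P)))
for v in range(240,300,6): print(v,P[v,280:288:4].round(3).tolist())
for nme in("scene","top"):
    i2,d2=cams.grab_frame(nme); Q=cloud(cams.get_calibration(nme),d2); 
    m=near(Q,.473,.257,.06)
    for lo in np.arange(.12,.29,.01):
        k=m&(Q[...,2]>lo)&(Q[...,2]<=lo+.01)
        if k.any(): print(nme,round(lo,2),k.sum(),Q[k].mean(0).round(3),(Q[k].max(0)-Q[k].min(0)).round(3))
print(readout.read_state())
E
```

```text
held s [0.47225317 0.25690841 0.19965105]
bar now 640 [0.4714 0.2564 0.1365] [array([472.2, 257. ]), array([34.1, 13.4]), np.float64(20.6)]
240 [[0.507, 0.268, 0.109], [0.505, 0.272, 0.109]]
246 [[0.554, 0.286, 0.003], [0.553, 0.291, 0.002]]
252 [[0.463, 0.252, 0.244], [0.462, 0.254, 0.243]]
258 [[0.462, 0.252, 0.252], [0.462, 0.254, 0.252]]
264 [[0.463, 0.252, 0.257], [0.462, 0.254, 0.257]]
270 [[0.463, 0.252, 0.263], [0.462, 0.254, 0.263]]
276 [[0.462, 0.252, 0.268], [0.462, 0.254, 0.268]]
282 [[0.463, 0.252, 0.272], [0.463, 0.254, 0.272]]
288 [[0.466, 0.253, 0.271], [0.465, 0.255, 0.271]]
294 [[0.468, 0.254, 0.271], [0.468, 0.256, 0.271]]
scene 0.12 25 [0.482 0.256 0.125] [0.029 0.023 0.009]
scene 0.13 58 [0.475 0.257 0.135] [0.035 0.021 0.008]
scene 0.14 1 [0.472 0.251 0.142] [0. 0. 0.]
scene 0.23 10 [0.481 0.261 0.238] [0.008 0.015 0.004]
scene 0.24 34 [0.48  0.258 0.246] [0.014 0.028 0.009]
scene 0.25 29 [0.481 0.257 0.256] [0.013 0.03  0.01 ]
scene 0.26 29 [0.481 0.257 0.265] [0.014 0.028 0.01 ]
scene 0.27 32 [0.482 0.261 0.275] [0.026 0.05  0.01 ]
scene 0.28 97 [0.48  0.259 0
[... 460 characters left out ...]
 array([ 4.98232172e-01,  2.59926474e-01,  1.89898522e-02,  1.33001573e+00,
       -2.36872772e-05,  1.31745448e-01]), 'dq': array([ 4.09138404e-05, -2.50739457e-04,  2.17122460e-04,  2.09336267e-04,
        1.03931937e-03,  1.02545547e-03]), 'effort': array([ 4.67020600e-04, -5.55801737e+01,  3.47075880e+01,  1.59103409e-03,
       -1.37879115e-04, -6.59374955e-07]), 'ee_pos': array([0.47238648, 0.25697348, 0.19991213]), 'orientation': array([-1.82219588e-01,  9.83257858e-01, -3.54298754e-05, -7.05057144e-05]), 'wrist_force': array([ 0.12824633,  0.43738956, -0.76055691]), 'ft_torque': array([ 0.0146421 ,  0.03023307, -0.0078984 ]), 'grip_force': 0.0, 'gripper_width': 0.0037435753075416175}
```

The scene and wrist depth agree that the closed fingertips end near z = 0.236 while the reported TCP is at 0.200. The real finger ends are about 35 mm above the reported TCP, and laterally centred. I measure this offset exactly, then grasp again.

```bash
sed -i 's/^im,P=load("wport")/if __name__!="__main__": raise SystemExit\n&/' m2.py; python3 - <<'E'
t=open('m2.py').read().split('if __name__')[0]; open('f.py','w').write(t)
E
cat > g.py <<'E'
from f import *
def tipmin(nme="scene",x=.473,y=.257,lo=.15,hi=.30):
    i,d=cams.grab_frame(nme); Q=cloud(cams.get_calibration(nme),d); k=near(Q,x,y,.05)&(Q[...,2]>lo)&(Q[...,2]<hi)
    return np.sort(Q[k][:,2])[:8].round(4)
E
python3 - <<'E'
from g import *
c=cams.get_calibration("scene"); print("closed",tipmin())
robot.set_gripper(1.0); print("open",tipmin(),readout.read_state()["time_s"])
robot.set_gripper(0.35); s=readout.read_state(); print("0.35",tipmin(),s["gripper_width"],s["time_s"],s["ee_pos"])
i,d=cams.grab_frame("scene"); Q=cloud(c,d)
# visible pixel just below the tips: ray height at the tool axis plane
x=planner.solve_ik([.4722,.2571,.077],down(200.5)); print(x)
E
```

```text
closed [0.2325 0.2358 0.2367 0.237  0.2372 0.238  0.2392 0.2394]
open [0.2462 0.2467 0.2474 0.2475 0.2496 0.2499 0.2502 0.2503] 8.525
0.35 [0.233  0.2335 0.2361 0.2363 0.2363 0.2369 0.237  0.2371] 0.3496517030145721 9.1 [0.4723851  0.25700318 0.19999221]
[ 0.49858969  0.32860632 -0.21001799  1.03217202  0.          0.14079719]
```

```bash
python3 - <<'E'
from g import *
x,y=.4723,.2570; o=down(200.5)
robot.move_l([x,y,.13],o,vel=.15); robot.move_l([x,y,.078],vel=.06); s=readout.read_state(); print(s["ee_pos"],s["wrist_force"])
if s["wrist_force"][2]<8:
    robot.set_gripper(0.0,90); robot.sleep(.2)
    s=readout.read_state(); print("grip",s["ee_pos"],s["wrist_force"],s["ft_torque"],s["gripper_width"],s["grip_force"])
    if s["grip_force"]>20:
        robot.move_l([x,y,.145],vel=.1); robot.sleep(.3)
        s=readout.read_state(); print("lift",s["time_s"],s["ee_pos"],s["wrist_force"],s["ft_torque"],s["gripper_width"],s["grip_force"])
shot("held2"); t,d=cams.grab_frame("scene"); np.savez("scene2.npz",im=t,d=d); cv2.imwrite("pics/scene2.png",np.hstack([cv2.resize(cv2.imread("pics/held2.png"),(400,300)),cv2.resize(t[130:270,300:487,::-1],(400,300))]))
E
```

```text
[0.47251238 0.25712813 0.07830751] [ 0.27342433 -0.04918128  0.18121311]
grip [0.47277577 0.25725439 0.0786416 ] [0.27168622 0.02042001 5.32943756] [-0.07056969  0.02168958 -0.01069904] 0.14444724850028812 88.25694680213928
lift 12.4417 [0.47208153 0.25687026 0.14454115] [ 0.31518955 -0.5594363  -1.705695  ] [-0.02808192  0.00285659  0.0053993 ] 0.14535302710401732 87.73213863372803
```

View pics/scene2.png

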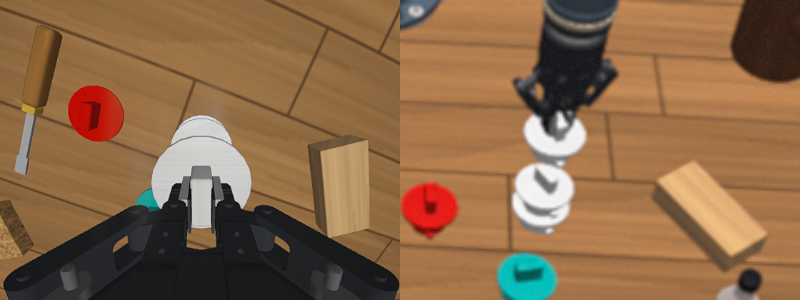

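The top plug is in the gripper and the other two are still standing in the pile (right half, about (543,195)). I measure the held plug relative to the tool, then carry it over the port.

```bash
python3 - <<'E'
from g import *
im,P=load("held2"); Z=P[...,2]; n=near(P,.472,.257,.05)
f=n&(Z>.165)&(Z<.185); print("flange z",np.percentile(Z[f],[5,25,50,75,95]).round(4),f.sum())
f=n&(abs(Z-np.median(Z[f]))<.003); o=outline(f,P)
r=np.hypot(*(o[:,:2]-P[f].mean(0)[:2]).T)
q=o
for _ in range(4):
    c,e=fitc(q,.0378); rr=np.hypot(o[:,0]-c[0],o[:,1]-c[1]); q=o[abs(rr-.0378)<.0025]
print("flange circ",c,e,len(q),np.load("held2.npz")["s"])
b=n&(Z>.193)&(Z<.215); print("bar",b.sum(),rect(P[b]) if b.sum()>5 else "")
# low pile now
im2=np.load("scene2.npz"); Q=cloud(cams.get_calibration("scene"),im2["d"]); k=near(Q,.473,.257,.05)&(Q[...,2]>.06)&(Q[...,2]<.08); print("middle flange",Q[k].mean(0),k.sum())
k=near(Q,.473,.257,.05)&(Q[...,2]>.165)&(Q[...,2]<.182); print("held flange scene",Q[k].mean(0),k.sum())
yaw=200.5
for yy in (158.3,74): print(planner.solve_ik([.4724,-.1644,.07],down(yy)))
robot.move_l([.4723,.257,.19],vel=.2)
robot.goto([.4724,-.1644,.15],down(158.3)); robot.sleep(.2)
s=readout.read_state(); print(s["time_s"],s["ee_pos"],s["wrist_force"],s["ft_torque"],s["gripper_width"])
shot("over"); t,d=cams.grab_frame("scene"); np.savez("scene3.npz",im=t,d=d); cv2.imwrite("pics/scene3.png",np.hstack([cv2.resize(cv2.imread("pics/over.png"),(400,300)),cv2.resize(t[150:255,150:290,::-1],(400,300))]))
E
```

```text
flange z [0.1745 0.1752 0.1756 0.176  0.1767] 8080
flange circ [0.47209447 0.25652691] 0.000456529296255949 270 [0.47208153 0.25687026 0.14454115]
bar 3353 [array([469.9, 257.7]), array([34., 35.]), np.float64(56.7)]
middle flange [0.47973125 0.25616517 0.07193631] 375
held flange scene [0.4842833  0.25624244 0.1739658 ] 338
[-0.33490104  0.27594832 -0.30848784  0.98636016  0.          0.04383541]
[-0.33490104  0.27594832 -0.30848784  0.98636016  0.          1.51514797]
14.675 [ 0.47273603 -0.16359917  0.15002573] [-0.27826988  0.06691732 -1.0893764 ] [ 0.0062714  -0.00597663  0.04586494] 0.14454808608029
```

View pics/scene3.png

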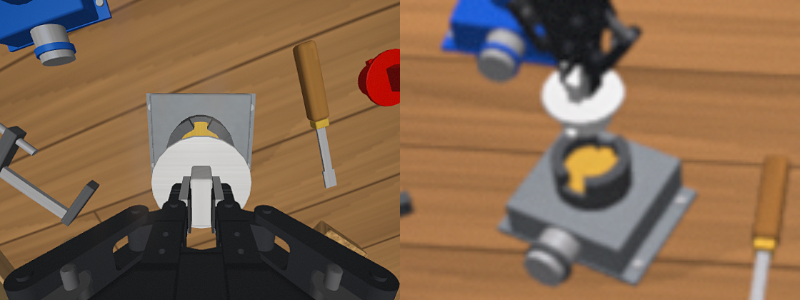

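The plug hangs straight over the grey collar, with its flange centred on the tool (offset under 0.4 mm), and the notches line up with the bar. Now a guarded descent.

```bash
python3 - <<'E'
from g import *
x,y=.4724,-.1645; o=down(158.3)
robot.move_l([x,y,.102],o,vel=.1); robot.sleep(.2)
def rd(n=4):
    a=[]
    for _ in range(n): a.append(readout.read_state()); robot.sleep(.02)
    return [np.mean([s[k] for s in a],0) for k in("ee_pos","wrist_force","ft_torque")]
p,F0,T0=rd(); print(p,F0,T0)
z=.102
while z>.070:
    z-=.003; robot.move_l([x,y,z],vel=.03); p,F,T=rd(2); print(round(z,4),p.round(4),(F-F0).round(1),(T-T0).round(2))
    if F[2]-F0[2]>(15 if z>.0745 else 25): print("contact"); break
print(readout.read_state()["time_s"])
E
```

```text
[ 0.47284184 -0.16465308  0.10262617] [ 0.28503417  0.04114496 -1.19925618] [0.00576372 0.00741092 0.00640759]
0.099 [ 0.4722 -0.1644  0.0989] [ 0.   0.1 -0.2] [-0.04  0.07 -0.04]
0.096 [ 0.4722 -0.1644  0.0958] [-0.4  0.1 -0.2] [-0.02 -0.02 -0.  ]
0.093 [ 0.4722 -0.1644  0.0928] [-0.3  0.1  0.2] [0.01 0.01 0.02]
0.09 [ 0.4723 -0.1644  0.0898] [-0.7 -0.5  0.2] [-0.04  0.03  0.03]
0.087 [ 0.4722 -0.1644  0.0868] [-0.3  0.5 -0.2] [-0.02  0.01 -0.02]
0.084 [ 0.4723 -0.1645  0.0838] [ 0.1 -0.1  0.3] [-0.02 -0.06  0.02]
0.081 [ 0.4722 -0.1644  0.0808] [-0.1 -0.3  0.3] [-0.01 -0.   -0.04]
0.078 [ 0.4722 -0.1644  0.0778] [-0.9  0.3 -0.7] [ 0.01 -0.03  0.01]
0.075 [ 0.4723 -0.1645  0.0748] [-0.4 -0.5 -0.3] [-0.    0.01  0.01]
0.072 [ 0.4728 -0.1646  0.0722] [ 0.8 -0.3  2.5] [-0.04 -0.19  0.02]
0.069 [ 0.4728 -0.1646  0.0692] [ 0.4 -0.6  5.7] [-0.06 -0.22 -0.03]
18.7917
```

Clean entry; the plate was met at the expected height. Next I press to the collar, then twist with the last joint in guarded steps.

```bash
cat > tw.py <<'E'
from g import *
F0=np.array([.28,.04,-1.2])
def rd(n=3):
    a=[]
    for _ in range(n): a.append(readout.read_state()); robot.sleep(.02)
    return [np.mean([s[k] for s in a],0) for k in("ee_pos","wrist_force","ft_torque","q")]
E
python3 - <<'E'
from tw import *
x,y=.4724,-.1645; o=down(158.3); z=.069
while z>.062:
    z-=.001; robot.move_l([x,y,z],o,vel=.02); p,F,T,q=rd(); print("press",round(z,4),p.round(4),(F-F0).round(1),T.round(2))
    if F[2]-F0[2]>17: break
q0=planner.solve_ik([x,y,z],o); print(q0)
for a in np.arange(.12,1.45,.12):
    q=np.array(q0); q[5]+=a; robot.movej(q); p,F,T,qa=rd(); print("turn",round(a,3),round(qa[5]-q0[5],3),p.round(4),(F-F0).round(1),T.round(2))
    if abs(T[2])>1.2 or np.linalg.norm(F)>50: print("stop"); break
print(z,readout.read_state()["time_s"])
E
```

```text
press 0.068 [ 0.4727 -0.1646  0.0682] [ 1.  -0.8  6.3] [-0.09 -0.29  0.01]
press 0.067 [ 0.4728 -0.1646  0.0673] [ 0.4 -0.1  7.4] [-0.06 -0.22  0.03]
press 0.066 [ 0.4728 -0.1646  0.0667] [-0.2 -0.2 11. ] [0.02 0.09 0.01]
press 0.065 [ 0.4729 -0.1647  0.0666] [-3.6  1.5 23.4] [0.28 0.84 0.  ]
[-0.33508984  0.28053822 -0.31637169  0.97388642  0.          0.04364661]
turn 0.12 0.121 [ 0.473  -0.1648  0.0666] [-3.9  0.8 22.4] [ 0.22  0.8  -0.22]
turn 0.24 0.241 [ 0.473  -0.1649  0.0666] [-3.6  0.1 21.8] [ 0.13  0.73 -0.16]
turn 0.36 0.361 [ 0.4731 -0.165   0.0666] [-2.7  0.6 22.1] [ 0.07  0.69 -0.19]
turn 0.48 0.481 [ 0.4732 -0.165   0.0666] [-2.7  0.4 21.7] [-0.02  0.61 -0.13]
turn 0.6 0.601 [ 0.4733 -0.1651  0.0666] [-2.9 -0.  21.1] [-0.03  0.53 -0.15]
turn 0.72 0.721 [ 0.4733 -0.1651  0.0666] [-2.  -0.7 20.5] [-0.09  0.54 -0.15]
turn 0.84 0.841 [ 0.4732 -0.1652  0.0666] [-2.9 -1.4 21. ] [-0.21  0.62 -0.16]
turn 0.96 0.961 [ 0.4731 -0.1653  0.0666] [-3.4 -1.8 21.6] [-0.33  0.77 -0.09]
turn 1.08 1.081 [ 0.473  -0.1654  0.0666] [-3.8 -3.  21.4] [-0.41  0.86 -0.09]
turn 1.2 1.201 [ 0.4729 -0.1655  0.0666] [-4.6 -3.5 22.1] [-0.47  0.88 -0.1 ]
turn 1.32 1.321 [ 0.4728 -0.1655  0.0666] [-4.6 -3.2 22.4] [-0.49  1.01 -0.1 ]
turn 1.44 1.441 [ 0.4726 -0.1656  0.0666] [-5.1 -4.  22.4] [-0.52  1.14 -0.1 ]
0.065 23.5917
```

```bash
python3 - <<'E'
from tw import *
q0=np.array([-0.33508984,0.28053822,-0.31637169,0.97388642,0.,0.04364661])
for a in np.arange(1.46,1.64,.02):
    q=q0.copy(); q[5]+=a; robot.movej(q); p,F,T,qa=rd(); print("turn",round(a,3),round(qa[5]-q0[5],3),p.round(4),(F-F0).round(1),T.round(2))
    if abs(T[2])>.8 or np.linalg.norm(F)>50: print("stop"); break
s=readout.read_state(); print(s["time_s"],s["gripper_width"],s["grip_force"])
c,im,d=shot("turned"); t,d=cams.grab_frame("scene"); cv2.imwrite("pics/turned2.png",np.hstack([cv2.resize(im[...,::-1],(400,300)),cv2.resize(t[130:265,150:330,::-1],(400,300))]))
E
```

```text
turn 1.46 1.46 [ 0.4726 -0.1655  0.0666] [-5.4 -3.3 22.9] [-0.57  1.17  0.12]
turn 1.48 1.48 [ 0.4726 -0.1655  0.0666] [-5.7 -3.3 22.7] [-0.55  1.16  0.3 ]
turn 1.5 1.5 [ 0.4724 -0.1653  0.0666] [-5.7 -3.2 23.2] [-0.42  1.28  0.33]
turn 1.52 1.519 [ 0.4723 -0.1653  0.0666] [-6.5 -2.5 24.6] [-0.37  1.37  0.65]
turn 1.54 1.539 [ 0.4723 -0.1652  0.0666] [-6.7 -2.1 24.4] [-0.44  1.39  1.03]
stop
25.0917 0.1427721045333652 92.15286254882812
```

View pics/turned2.png

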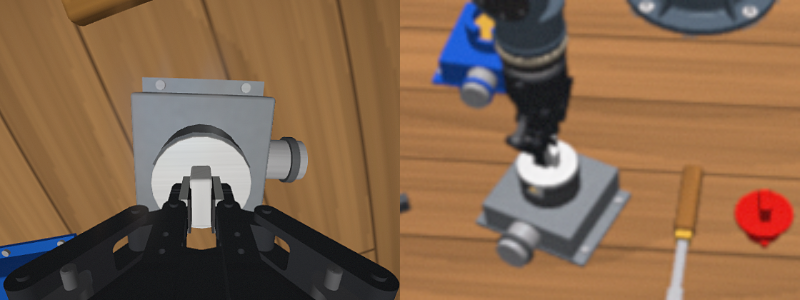

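The plug sits with its flange on the collar. The turn torque climbs from -0.1 to +1.0 N m beyond 1.45 rad, so it is at the stop. The height is steady at home with about 24 N of push, and the gripper is still holding.

```bash
python3 -c "
from workcell import robot
print(robot.job_done())"
```

```text
the job is handed in; nothing more can be done
None
```

The job is handed in at about 25 s: the top plug is fully home in the grey port, turned clockwise to the stop and still gripped and pressed down, and I moved nothing else (I saw the other two plugs still standing after the lift).

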